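# Seat the toothed end panel of a tool caddy in its slotted base board

## Robot

A 6-joint arm with a two-finger parallel gripper is mounted at the origin on a cart in front of the work surface, level with it; the furniture and walls round the work are solid. World frame = base frame: x ahead of the robot, y to its left, z up, the work surface at z = 0. Lengths are in mm, angles in rad, forces in N, time in s.
With the tool pointing down it reaches from about 250 to 725 mm from the base axis. Payload 9.7 kg.
Tool frame: the origin (TCP) lies at the very end of the fingers, on their centre line; the grasp point (between the pads) lies 19 mm behind it; z points along the fingers, y is the line along which they close (so a half turn about z gives the same grasp; the last joint's range is limited). The gripper opens to 85 mm and grips with 20 to 120 N. Pads are 22 mm wide; open, the fingers measure 114 mm over their backs; the gripper's body (76 mm by 85 mm) begins 54 mm behind the grasp point. The pads swing forward as they close: fully open they stand 13 mm farther back than shut.
Start: joints at [1.295, 0.087, 0.176, 1.66, 0, 1.571], TCP at [149.772, 529.212, 231.284] pointing down, gripper open.
Joint ranges: [-3.13, 3.13], [-0.85, 1.81], [-1.15, 1.24], [-2.2, 2.28], [-1.44, 1.52], [-3.14, 3.14]. Speed limits (rad/s): [2.22, 2.22, 2.57, 3.14, 3.14, 3.14].

## Interface

Orientations are given as a unit quaternion [x, y, z, w].
In Python, from bench import robot gives the robot as it stands. The module is installed in compiled form; this text tells all that it offers.
- The arm moves only by the tool move_arm, never from a script. Its argument "targets" is a list of rows, each an object of numbers: "hand": the opening in per cent of the stroke, from 0 (shut) to 100 (fully open); "tx", "ty", "tz": the shift along the world's x, y, z in cm; "yaw": the turn about the world's z in degrees. A call has 1 to 8 rows; each row shifts and turns the commanded pose from where the row before left it; what a row does not reach is not made up. A row lasts 1/12 s, in which the tool goes at most 41.7 mm and 7.16 degrees, less where a joint would pass 70% of its speed; a pose out of reach is approached as far as the arm can. A call is refused whole if a number of a shift passes 4.17 or a number of a turn 7.16, either way. A call with a gripper value outside its range is refused whole. The fingers move at their own pace and stop on an object; "grip_force" is the grip in N (left out, the last holds). Time passes only in rows, so rows that do not move let the fingers close. It gives the time, the measured TCP pose, the force, the opening and the grip force at its end, in the units of the state.
- robot.read_state(): the state, without advancing time (a new reading comes with each control period).
- robot.get_image(name): name is "scene" or "top"; returns the picture (384x512x3 uint8, red, green, blue); there is no depth.
- robot.calibration(name): a dict with "K" (3x3 intrinsics, pixels), "k1" (the pictures are not rectified: a ray, as slopes to the right and down, at radius r is drawn at 1 + k1 r^2 times it, then the intrinsics apply), "R" (3x3) and "t" (3): a world point X has camera coordinates R X + t. Camera axes: x right, y down, z forward; pixel columns grow to the right and rows downward; lengths in mm; the calibration is good to about 2 mm. A picture is of the moment at which its call begins. calibration takes no time and is no camera call.
- robot.job_done(): hands the job in; it is judged then, once.
The state is a dict: "time_s": time; "joint_pos": joint angles; "joint_velocities": joint speeds; "joint_torque": joint torques, N m; "tcp_pos": TCP position; "tool_rot": TCP orientation; "force": force on the tool from outside, world axes, zero at the start; "ft_torque": the same for the moment, N m; "width": opening from 0.0 (shut) to 1.0 (fully open); "grasp_force": force on a finger pad.
Only numpy, scipy, OpenCV 4.12 (cv2) and the standard library are available. Lean on these libraries where they do the work, as an engineer would, in place of code of your own. Each camera call takes 0.05 s, during which the arm holds its last target. There are 200 camera calls.

## Task

Lift the plywood end panel out of its wooden stand and fit it upright onto the slotted base board in the blue jig, so that all five teeth go down their own slots together and the panel is fully home with its shoulders on the board, then let go. The board may sit anywhere along the jig, so feel for the slots with light pressure and press the panel home gently, not forcing it. Leave the tin, tape measure, sanding block and offcut where they are.

Things in the scene. Friction and masses are not known exactly. Their poses are not given: they have to be found in the camera images.
- panel: plywood end panel, loose, 0.18 kg, standing upright in the stand: a plain board 12 thick (its x) by 98 wide (its y) by 80 high, with five teeth below it, so 98 high in all. Teeth: 12 (x) by 10 (y), 18 long, at y = -44, -22, 0, 22, 44. Origin: centre of the underside, at the level of the tooth tips; z up. Symmetrical, so it may go in either way round. Grasp its upper edge across the 12 mm thickness.
- stand: dark wooden stand, fixed, 90 (x) by 130 (y): a slot along its y, 17 wide and 106 long, whose floor is 8 above the bench and whose walls stand 38 above the bench; the panel stands in it. Origin: centre of the underside.
- jig: blue metal assembly tray, fixed to the bench, 84 (x) by 186 (y), rim 16 to 18 high, thumbscrews on its -x side. Origin: centre of the underside; z up. A pale base board, 64 (x) by 138 (y) by 22 thick, is clamped in it, its top 28 above the bench, centred in x but shifted by an unmeasured -9 to +9 mm along y. The panel must push on board and jig with less than 50 N at all times, side pressure of the strips included.
- bed_top (a point): point fixed to the jig, above its origin at the level of the board's top, not moved by the board's shift. The board has five through slots at y = -44, -22, 0, 22, 44 from its own centre, each 17 (x) by 12 (y), mouths chamfered 1 mm: the teeth have 1 mm to spare each side in y, 2.5 mm in x. Teeth that stand between the slots have their tips at this height.
- panel_home (a point): point fixed to the jig, 10 above its origin: the height of the tooth tips when the panel is home, shoulders on the board (teeth 18 deep). Sprung steel strips in the second and fourth slots press on the teeth from the +x side: from 6 to 9 mm deep on, the panel must be pushed down with some 3 to 12 N until the shoulders meet the board; it then stays.
- screw_tin: open grey tin of wood screws, 73 mm across and 54 high; origin at the centre of its underside. A bystander.
- tape_measure: yellow tape measure, 67x77x31; origin at the centre of its underside. A bystander.
- sanding_block: reddish-brown cork sanding block, 64x112x36; origin at the centre of its underside. A bystander.
- offcut_2: beech offcut, 60x85x24; origin at the centre of its underside. A bystander.
Not all that is in view belongs to the job. What is meant by the panel is not orange, and is the larger of those in its own colour.

How it is judged:
By the outcome, as a careful person would: the job done as asked, in the order asked, and still so for the second after the job is handed in, with the robot touching nothing.
It also fails if it takes over 67 s, if anything falls off the work surface, if the arm or the gripper's body presses on something with over 40 N, if the wrist force passes 120 N, or if a joint passes its speed limit or range.

## Working session

There is one attempt and no reset: what is moved stays moved. The work goes in short steps, Python scripts to look and compute and a tool call to move; the robot and the scene stay as the last step left them, time stands still between calls to the robot, and variables do not carry over. Pictures are saved under pics/ and viewed, at most 10 in all, crops included, and the job is handed in when it is done.

Besides the shell and the picture viewer there is one more tool, called as name([rows], argument=value, ...), one row to a line, values as JSON. move_arm: Moves the arm, as the interface text tells. Its arguments: {"type":"object","properties":{"targets":{"type":"array"},"grip_force":{"type":"number"}},"required":["targets"]}

```bash
mkdir -p pics
cat > h.py <<'E'
import numpy as np, cv2
from bench import robot
def ray(name,px):
    c=robot.calibration(name);K=np.array(c["K"]);R=np.array(c["R"]);t=np.array(c["t"]);k=c["k1"]
    d=np.linalg.inv(K)@np.array([px[0],px[1],1.]);s=d[:2].copy();u=s.copy()
    for _ in range(30): u=s/(1+k*(u@u))
    return -R.T@t, R.T@np.array([u[0],u[1],1.])
def at(name,px,z):
    o,d=ray(name,px); return o+d*(z-o[2])/d[2]
def proj(name,X):
    c=robot.calibration(name);p=np.array(c["R"])@np.array(X,float)+np.array(c["t"]);u=p[:2]/p[2]
    u=u*(1+c["k1"]*(u@u)); q=np.array(c["K"])@np.array([u[0],u[1],1]); return q[:2]
E
python3 - <<'E'
from h import *
a=[robot.get_image(n) for n in("scene","top")]
for n,i in zip(("scene","top"),a):
    cv2.imwrite(f"pics/{n}0.png",cv2.cvtColor(cv2.resize(i,(800,600),interpolation=cv2.INTER_CUBIC),cv2.COLOR_RGB2BGR)); np.save(n+"0.npy",i)
    print(n,ray(n,(256,192)),robot.calibration(n)["K"])
print(robot.read_state())
E
```

```text
scene (array([ -16.46672533, -299.77792067,  709.44290239]), array([ 0.57791332,  0.39046666, -0.71706341])) [[410.15623642   0.         250.91764151]
 [  0.         410.15623642 183.0673823 ]
 [  0.           0.           1.        ]]
top (array([424.15708311,  75.16215942, 966.16074917]), array([ 0.13259852,  0.00229713, -0.99124384])) [[347.04850189   0.         252.56223673]
 [  0.         347.04850189 189.45256876]
 [  0.           0.           1.        ]]
{'time_s': 0.1, 'joint_pos': array([1.29498071e+00, 8.74128931e-02, 1.75239421e-01, 1.65980453e+00,
       1.47321987e-05, 1.57076833e+00]), 'joint_velocities': array([-0.00106528, -0.00038976,  0.0020363 , -0.00118716, -0.00028789,
        0.00176079]), 'joint_torque': array([ 1.00486086e-03, -5.21562195e+01,  4.65655518e+01,  1.59082201e-02,
        5.00272881e-05, -2.47332122e-05]), 'tcp_pos': array([149.72455543, 529.02255067, 230.66303561]), 'tool_rot': array([ 1.37457206e-01,  9.90507530e-01, -5.84213762e-04, -8.85273711e-05]), 'force': array([-0.41745591,  0.27757717,  0.79927704]), 'ft_torque': array([-0.00165094,  0.03076516,  0.01843528]), 'grasp_force': 0.0, 'width': 0.9994242090329052}
```

View pics/scene0.png

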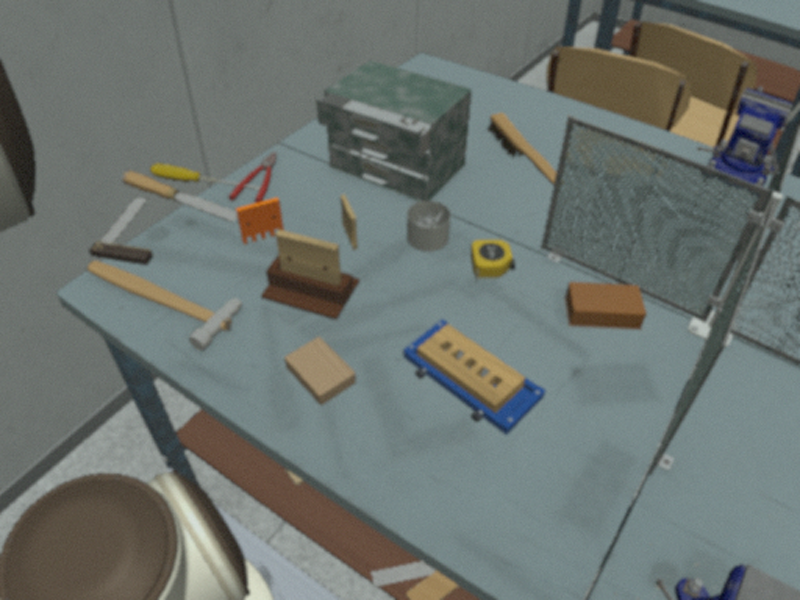

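View pics/top0.png

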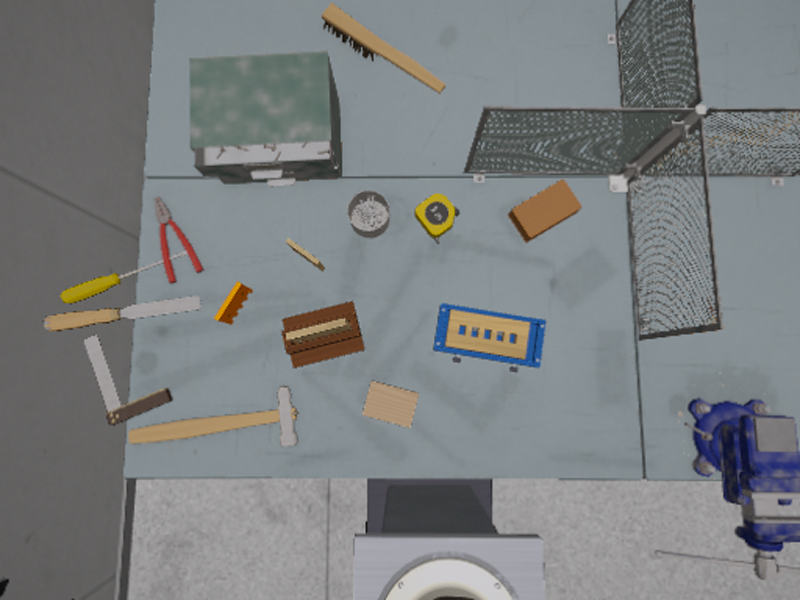

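The scene view shows three upright comb-like pieces: an orange one (260,220), a small plywood one (348,220) and a large plywood one in the dark stand (308,257). The last of these is the panel. In the top view its edge runs (287,335)–(350,322). The jig is centred at about (490,335), and the offcut is at (390,403).

Run:
```python
from h import *
im=np.load("top0.npy")
def crop(i,x0,y0,x1,y1,s): return cv2.resize(i[y0:y1,x0:x1],None,fx=s,fy=s,interpolation=cv2.INTER_CUBIC)
sc=np.load("scene0.npy")
A=crop(im,175,185,360,245,4.3); B=crop(sc,160,120,360,195,3.9)
w=min(A.shape[1],B.shape[1]); o=np.vstack([A[:,:w],B[:,:w]]); cv2.imwrite("pics/c1.png",cv2.cvtColor(o[:600],cv2.COLOR_RGB2BGR)); print(o.shape)
hsv=cv2.cvtColor(im,cv2.COLOR_RGB2HSV)
for p in [(200,212),(210,208),(205,203),(205,222),(300,205),(310,208),(290,210),(312,205),(190,165)]: print(p,im[p[1],p[0]],hsv[p[1],p[0]])
```

```text
(550, 780, 3)
(200, 212) [169 147 109] [ 19  91 169]
(210, 208) [166 145 107] [ 19  91 166]
(205, 203) [103  62  35] [ 12 168 103]
(205, 222) [102  63  37] [ 12 163 102]
(300, 205) [184 154 103] [ 19 112 184]
(310, 208) [185 155 105] [ 19 110 185]
(290, 210) [183 154 104] [ 19 110 183]
(312, 205) [183 153 103] [ 19 111 183]
(190, 165) [137 147 151] [ 99  24 151]
```

View pics/c1.png

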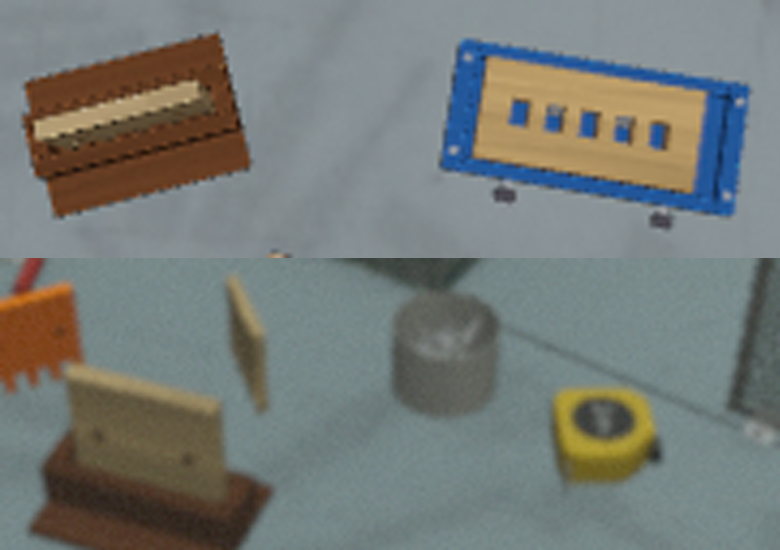

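```bash
cat > meas.py <<'E'
from h import *
def big(m):
    c,_=cv2.findContours(m.astype(np.uint8),cv2.RETR_EXTERNAL,cv2.CHAIN_APPROX_NONE); return max(c,key=cv2.contourArea)[:,0,:].astype(float)
def box(name,m,z,lbl):
    w=np.array([at(name,p,z)[:2] for p in big(m)],np.float32)
    (c,s,a)=cv2.minAreaRect(w); b=cv2.boxPoints((c,s,a)); e=[b[1]-b[0],b[2]-b[1]]; l=max(e,key=np.linalg.norm)
    th=np.degrees(np.arctan2(-l[0],l[1])); th=(th+90)%180-90   # yaw of the long (y) axis
    print(lbl,"c",np.round(c,1),"size",np.round(s,1),"yaw",round(th,2)); return np.array(c),th
E
python3 - <<'E'
from meas import *
im=np.load("top0.npy"); hsv=cv2.cvtColor(im,cv2.COLOR_RGB2HSV).astype(int); H,S,V=hsv[...,0],hsv[...,1],hsv[...,2]
def roi(m,x0,y0,x1,y1):
    o=np.zeros_like(m); o[y0:y1,x0:x1]=m[y0:y1,x0:x1]; return o
P=roi((H>15)&(H<26)&(V>135)&(S>60),178,195,235,235)
box("top",P,106,"panel top")
D=roi((H<16)&(S>120),175,190,240,240)|roi((H>12)&(H<28)&(S>50)&(S<130),180,198,228,222)
box("top",D,38,"stand")
J=roi((H>100)&(H<118)&(S>120),270,185,360,242); J2=cv2.morphologyEx(J.astype(np.uint8),cv2.MORPH_CLOSE,np.ones((3,3)))
c,th=box("top",J2,17,"jig")
B=roi((H>14)&(H<26)&(S>80)&(V>140),270,190,350,240)
cb,tb=box("top",B,28,"board")
r=np.radians(th); ey=np.array([-np.sin(r),np.cos(r)]); print("shift y,x",(cb-c)@ey,(cb-c)@[np.cos(r),np.sin(r)])
# slots
hole=(cv2.drawContours(np.zeros(im.shape[:2],np.uint8),[big(B).astype(np.int32)],-1,1,-1)>0)&~B
n,l,st,ce=cv2.connectedComponentsWithStats(hole.astype(np.uint8))
for i in range(1,n):
    if st[i,4]>6:
        p=at("top",ce[i],28)[:2]; print("slot",ce[i].round(1),st[i,4],p.round(1),"along",((p-cb)@ey).round(1))
# scene board
sc=np.load("scene0.npy"); h=cv2.cvtColor(sc,cv2.COLOR_RGB2HSV).astype(int)
for X in [(*cb,28)]: print(proj("scene",X),proj("top",X))
print(robot.read_state()["tcp_pos"])
# fingers yaw: tool y axis
from scipy.spatial.transform import Rotation as Ro
print(Ro.from_quat(robot.read_state()["tool_rot"]).as_matrix().round(3))
E
```

```text
panel top c [494.2 212.8] size [11.9 96.6] yaw 14.91
stand c [489.5 213.4] size [ 84.9 130.7] yaw 14.07
jig c [490.1 -77.9] size [184.8  83.8] yaw -9.37
board c [491. -72.] size [136.6  62.7] yaw -9.49
shift y,x 5.9997855490282745 -0.03785128245408487
slot [295.2 211.1] 32 [497.5 -28.4] along 44.0
slot [303.3 212.3] 31 [494.1 -50.1] along 22.1
slot [311.4 213.6] 30 [490.5 -72. ] along -0.1
slot [319.5 214.9] 32 [487.1 -93.5] along -21.9
slot [327.7 216.2] 31 [ 483.6 -115.6] along -44.2
[300.28837338 231.4731528 ] [311.4138748  213.44932646]
[149.72455543 529.02255067 230.66303561]
[[-0.962  0.272 -0.   ]
 [ 0.272  0.962 -0.001]
 [ 0.    -0.001 -1.   ]]
```

The crop confirms the choice: the larger plywood panel stands in the dark stand. The board sits about 6 mm toward +y in the jig and its five slots are clearly visible. I'm moving above the panel now.

move_arm([
  {"tx": 2.15, "ty": -1.98, "yaw": -3.73, "hand": 50},
  {"tx": 2.15, "ty": -1.98, "yaw": -3.73, "hand": 50},
  {"tx": 2.15, "ty": -1.98, "yaw": -3.73, "hand": 50},
  {"tx": 2.15, "ty": -1.98, "yaw": -3.73, "hand": 50},
  {"tx": 2.15, "ty": -1.98, "yaw": -3.73, "hand": 50},
  {"tx": 2.15, "ty": -1.98, "yaw": -3.73, "hand": 50},
  {"tx": 2.15, "ty": -1.98, "yaw": -3.73, "hand": 50},
  {"tx": 2.15, "ty": -1.98, "yaw": -3.73, "hand": 50},
])

```text
invalid input at $.targets[0]: expected keys hand, tx, ty, tz, yaw
```

move_arm([
  {"tx": 2.15, "ty": -1.98, "yaw": -3.73},
  {"tx": 2.15, "ty": -1.98, "yaw": -3.73},
  {"tx": 2.15, "ty": -1.98, "yaw": -3.73},
  {"tx": 2.15, "ty": -1.98, "yaw": -3.73},
  {"tx": 2.15, "ty": -1.98, "yaw": -3.73},
  {"tx": 2.15, "ty": -1.98, "yaw": -3.73},
  {"tx": 2.15, "ty": -1.98, "yaw": -3.73},
  {"tx": 2.15, "ty": -1.98, "yaw": -3.73},
])

```text
invalid input at $.targets[0]: expected keys hand, tx, ty, tz, yaw
```

move_arm([
  {"tz": -3},
  {"tz": -3},
  {"tz": -1},
  {},
])

```text
invalid input at $.targets[0]: expected keys hand, tx, ty, tz, yaw
```

Run:
```python
from h import *
from scipy.spatial.transform import Rotation as Ro
i=robot.get_image("scene"); s=robot.read_state()
R=Ro.from_quat(s["tool_rot"]).as_matrix(); print(s["tcp_pos"],s["width"],s["force"],"toolY",np.degrees(np.arctan2(R[1,1],R[0,1])),R[:,2].round(4))
cv2.imwrite("pics/s1.png",cv2.cvtColor(cv2.resize(i[80:230,110:310],None,fx=4,fy=4,interpolation=cv2.INTER_CUBIC),cv2.COLOR_RGB2BGR))
```

```text
[149.73333239 529.07151671 230.74590671] 0.9988456945328974 [ 0.04931394 -1.17651627 -0.2061702 ] toolY 74.19627524562586 [-2.e-04 -9.e-04 -1.e+00]
```

View pics/s1.png

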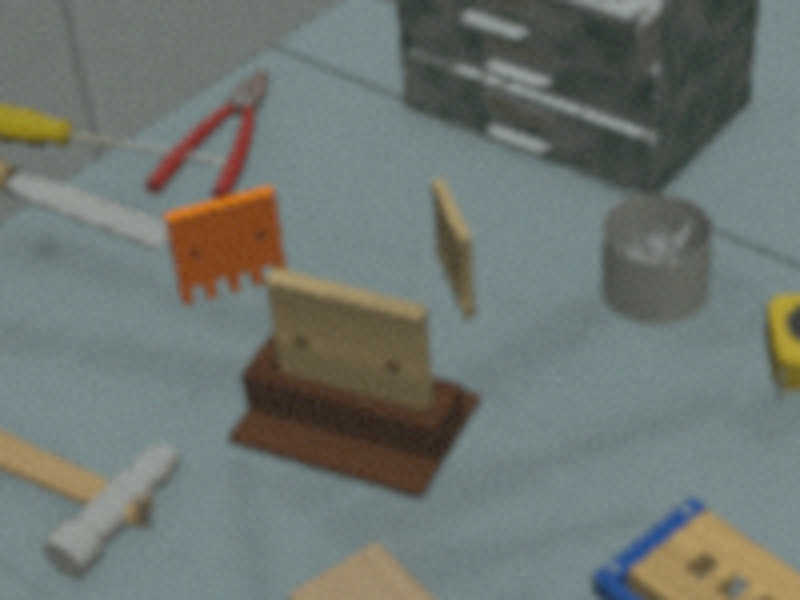

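All keys are required in every row, so nothing moved. The picture again shows the panel in its stand, with its top edge at (270,272)–(428,308).

move_arm([
  {"tx": 2.15, "ty": -1.98, "tz": 0, "yaw": -3.73, "hand": 50},
  {"tx": 2.15, "ty": -1.98, "tz": 0, "yaw": -3.73, "hand": 50},
  {"tx": 2.15, "ty": -1.98, "tz": 0, "yaw": -3.73, "hand": 50},
  {"tx": 2.15, "ty": -1.98, "tz": 0, "yaw": -3.73, "hand": 50},
  {"tx": 2.15, "ty": -1.98, "tz": 0, "yaw": -3.73, "hand": 50},
  {"tx": 2.15, "ty": -1.98, "tz": 0, "yaw": -3.73, "hand": 50},
  {"tx": 2.15, "ty": -1.98, "tz": 0, "yaw": -3.73, "hand": 50},
  {"tx": 2.15, "ty": -1.98, "tz": 0, "yaw": -3.73, "hand": 50},
])

```text
time_s: 0.82
tcp_pos: [322.5, 369.6, 231.2]
tool_rot: [0.389, 0.921, -0.0, -0.0]
force: [0.7, -0.1, -0.5]
width: 0.504
grasp_force: 0.0
```

move_arm([
  {"tx": 2.15, "ty": -1.98, "tz": 0, "yaw": -3.73, "hand": 50},
  {"tx": 2.15, "ty": -1.98, "tz": 0, "yaw": -3.73, "hand": 50},
  {"tx": 2.15, "ty": -1.98, "tz": 0, "yaw": -3.73, "hand": 50},
  {"tx": 2.15, "ty": -1.98, "tz": 0, "yaw": -3.73, "hand": 50},
  {"tx": 2.15, "ty": -1.98, "tz": 0, "yaw": -3.73, "hand": 50},
  {"tx": 2.15, "ty": -1.98, "tz": 0, "yaw": -3.73, "hand": 50},
  {"tx": 2.15, "ty": -1.98, "tz": 0, "yaw": -3.73, "hand": 50},
  {"tx": 2.15, "ty": -1.98, "tz": 0, "yaw": -3.73, "hand": 50},
])

```text
time_s: 1.48
tcp_pos: [494.6, 211.2, 231.1]
tool_rot: [0.613, 0.79, -0.0, -0.0]
force: [0.7, 0.5, 0.1]
width: 0.504
grasp_force: 0.0
```

move_arm([
  {"tx": 0, "ty": 0, "tz": -3, "yaw": 0, "hand": 50},
  {"tx": 0, "ty": 0, "tz": -3, "yaw": 0, "hand": 50},
  {"tx": 0, "ty": 0, "tz": -1, "yaw": 0, "hand": 50},
  {"tx": 0, "ty": 0, "tz": 0, "yaw": 0, "hand": 50},
])

```text
time_s: 1.82
tcp_pos: [492.4, 211.8, 158.4]
tool_rot: [0.612, 0.791, -0.002, -0.001]
force: [-0.4, 0.1, 0.3]
width: 0.498
grasp_force: 0.0
```

Run:
```python
from h import *
from scipy.spatial.transform import Rotation as Ro
i=robot.get_image("scene"); s=robot.read_state()
R=Ro.from_quat(s["tool_rot"]).as_matrix(); print(s["time_s"],s["tcp_pos"],s["width"],s["force"],"toolY",np.degrees(np.arctan2(R[1,1],R[0,1])),R[:,2].round(4))
cv2.imwrite("pics/s2.png",cv2.cvtColor(cv2.resize(i[80:230,110:310],None,fx=4,fy=4,interpolation=cv2.INTER_CUBIC),cv2.COLOR_RGB2BGR))
```

```text
1.8667 [493.03582127 212.24550215 160.73289496] 0.49983169019886714 [-0.57546806  0.13163245 -0.01863856] toolY 14.533224422619911 [-2.1e-03 -9.0e-04 -1.0e+00]
```

View pics/s2.png

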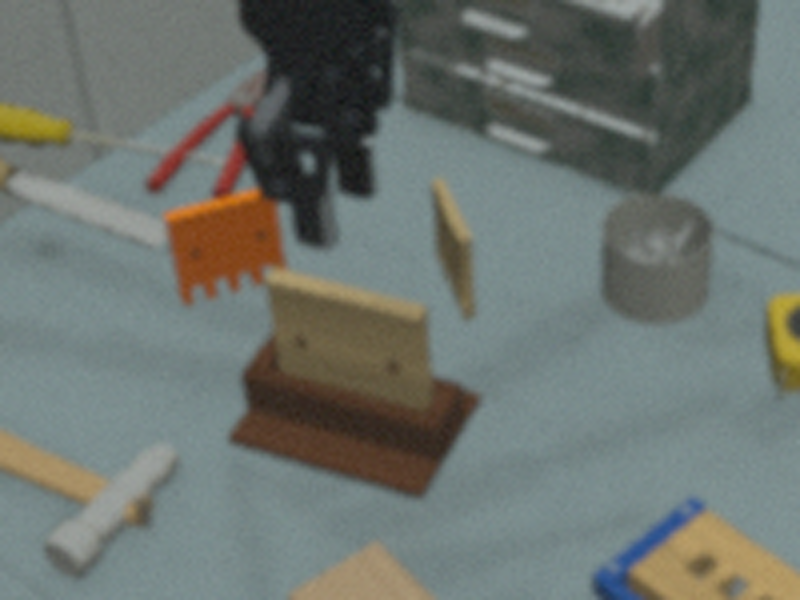

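The open fingers are above the centre of the panel's edge at about (340,215), in line with it. I'll descend and grip.

move_arm([
  {"tx": 0, "ty": 0, "tz": -2.5, "yaw": 0, "hand": 50},
  {"tx": 0, "ty": 0, "tz": -2.5, "yaw": 0, "hand": 50},
  {"tx": 0, "ty": 0, "tz": -2, "yaw": 0, "hand": 50},
  {"tx": 0, "ty": 0, "tz": -1.5, "yaw": 0, "hand": 50},
  {"tx": 0, "ty": 0, "tz": -0.6, "yaw": 0, "hand": 50},
  {"tx": 0, "ty": 0, "tz": 0, "yaw": 0, "hand": 50},
  {"tx": 0, "ty": 0, "tz": 0, "yaw": 0, "hand": 50},
  {"tx": 0, "ty": 0, "tz": 0, "yaw": 0, "hand": 50},
])

```text
time_s: 2.53
tcp_pos: [494.6, 213.0, 72.3]
tool_rot: [0.612, 0.791, 0.001, 0.001]
force: [-0.1, -0.4, -0.6]
width: 0.501
grasp_force: 0.0
```

move_arm([
  {"tx": 0, "ty": 0, "tz": 0, "yaw": 0, "hand": 30},
  {"tx": 0, "ty": 0, "tz": 0, "yaw": 0, "hand": 22},
  {"tx": 0, "ty": 0, "tz": 0, "yaw": 0, "hand": 18},
  {"tx": 0, "ty": 0, "tz": 0, "yaw": 0, "hand": 14},
  {"tx": 0, "ty": 0, "tz": 0, "yaw": 0, "hand": 5},
  {"tx": 0, "ty": 0, "tz": 0, "yaw": 0, "hand": 0},
  {"tx": 0, "ty": 0, "tz": 0, "yaw": 0, "hand": 0},
  {"tx": 0, "ty": 0, "tz": 0, "yaw": 0, "hand": 0},
], grip_force=50)

```text
time_s: 3.2
tcp_pos: [494.2, 212.6, 70.8]
tool_rot: [0.612, 0.791, 0.001, 0.0]
force: [1.3, 0.4, 5.3]
width: 0.133
grasp_force: 49.6
```

move_arm([
  {"tx": 0, "ty": 0, "tz": 0.5, "yaw": 0, "hand": 0},
  {"tx": 0, "ty": 0, "tz": 1, "yaw": 0, "hand": 0},
  {"tx": 0, "ty": 0, "tz": 1.5, "yaw": 0, "hand": 0},
  {"tx": 0, "ty": 0, "tz": 1.5, "yaw": 0, "hand": 0},
  {"tx": 0, "ty": 0, "tz": 1.5, "yaw": 0, "hand": 0},
  {"tx": 0, "ty": 0, "tz": 1.5, "yaw": 0, "hand": 0},
  {"tx": 0, "ty": 0, "tz": 0.5, "yaw": 0, "hand": 0},
  {"tx": 0, "ty": 0, "tz": 0, "yaw": 0, "hand": 0},
])

```text
time_s: 3.87
tcp_pos: [494.2, 212.6, 151.8]
tool_rot: [0.612, 0.791, 0.001, 0.0]
force: [0.0, -0.1, -1.6]
width: 0.133
grasp_force: 48.8
```

```bash
cat > st.py <<'E'
from h import *
from scipy.spatial.transform import Rotation as Ro
def st():
    s=robot.read_state(); R=Ro.from_quat(s["tool_rot"]).as_matrix(); print(round(s["time_s"],2),s["tcp_pos"].round(2),"w",round(s["width"],3),"F",s["force"].round(1),"M",s["ft_torque"].round(2),"toolY",round(np.degrees(np.arctan2(R[1,1],R[0,1])),2),"z",R[:,2].round(4)); return s
E
python3 - <<'E'
from st import *
st(); i=robot.get_image("scene"); st()
cv2.imwrite("pics/s3.png",cv2.cvtColor(cv2.resize(i[60:210,110:310],None,fx=4,fy=4,interpolation=cv2.INTER_CUBIC),cv2.COLOR_RGB2BGR)); np.save("s3.npy",i)
E
```

```text
3.87 [494.2  212.64 151.76] w 0.133 F [ 0.  -0.1 -1.6] M [-0.05 -0.04  0.01] toolY 14.52 z [ 1.7e-03  8.0e-04 -1.0e+00]
3.92 [493.87 212.45 150.49] w 0.133 F [ 0.  -0.7 -2.1] M [0.03 0.06 0.  ] toolY 14.52 z [ 3.e-04  1.e-04 -1.e+00]
```

View pics/s3.png

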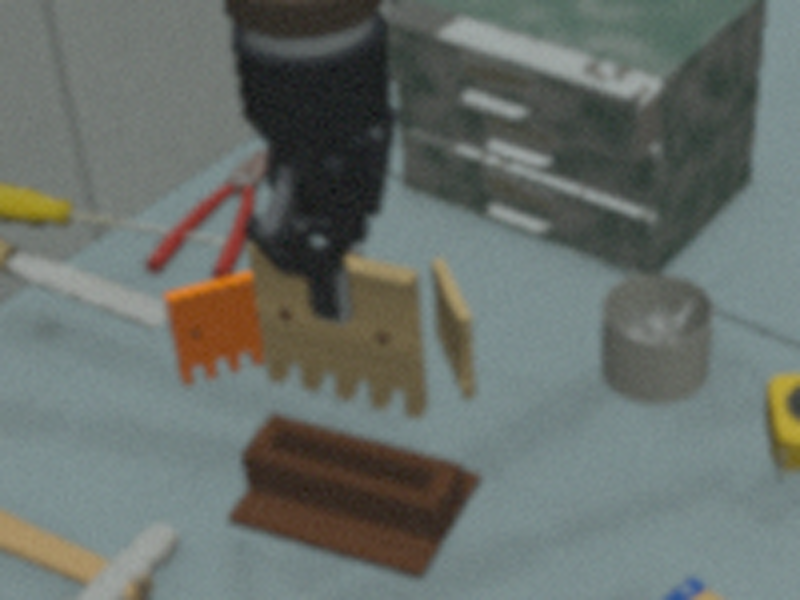

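The panel hangs upright, gripped at the centre of its top edge, with its teeth at (265–425, 370–415) clear of the stand. I'll carry it over the board.

move_arm([
  {"tx": -0.02, "ty": -1, "tz": 0, "yaw": -0.9, "hand": 0},
  {"tx": -0.02, "ty": -2, "tz": 0, "yaw": -1.7, "hand": 0},
  {"tx": -0.02, "ty": -2.5, "tz": 0, "yaw": -2, "hand": 0},
  {"tx": -0.02, "ty": -2.5, "tz": 0, "yaw": -2, "hand": 0},
  {"tx": -0.02, "ty": -2.5, "tz": 0, "yaw": -2, "hand": 0},
  {"tx": -0.02, "ty": -2.5, "tz": 0, "yaw": -2, "hand": 0},
  {"tx": -0.02, "ty": -2.5, "tz": 0, "yaw": -2, "hand": 0},
  {"tx": -0.02, "ty": -2.5, "tz": 0, "yaw": -2, "hand": 0},
])

```text
time_s: 4.58
tcp_pos: [491.2, 30.7, 149.1]
tool_rot: [0.709, 0.706, -0.001, -0.001]
force: [0.9, -0.3, -1.8]
width: 0.137
grasp_force: 48.8
```

move_arm([
  {"tx": -0.02, "ty": -2.5, "tz": 0, "yaw": -2, "hand": 0},
  {"tx": -0.02, "ty": -2.5, "tz": 0, "yaw": -2, "hand": 0},
  {"tx": -0.02, "ty": -2.5, "tz": 0, "yaw": -2, "hand": 0},
  {"tx": -0.02, "ty": -2, "tz": 0, "yaw": -2, "hand": 0},
  {"tx": -0.02, "ty": -1, "tz": 0, "yaw": -1.3, "hand": 0},
  {"tx": 0, "ty": 0, "tz": 0, "yaw": 0, "hand": 0},
  {"tx": 0, "ty": 0, "tz": 0, "yaw": 0, "hand": 0},
])

```text
time_s: 5.17
tcp_pos: [490.7, -72.8, 149.6]
tool_rot: [0.763, 0.647, -0.0, -0.001]
force: [0.4, 0.1, -2.3]
width: 0.13
grasp_force: 48.8
```

Run:
```python
from meas import *
from st import st
i=robot.get_image("scene"); t=robot.get_image("top"); s=st(); np.save("s4.npy",i); np.save("t4.npy",t)
o=np.vstack([cv2.resize(i[110:250,200:400],None,fx=3,fy=3,interpolation=cv2.INTER_CUBIC)[:420,:600],cv2.resize(t[180:240,260:360],None,fx=3,fy=3,interpolation=cv2.INTER_CUBIC)[:180].repeat(2,1)[:,:600]])
cv2.imwrite("pics/s4.png",cv2.cvtColor(o,cv2.COLOR_RGB2BGR))
print("tips z",s["tcp_pos"][2]-70.8+8)
```

```text
5.27 [490.96 -71.95 149.92] w 0.136 F [ 0.6 -0.1 -1.8] M [ 0.05 -0.06  0.02] toolY -9.33 z [-6.e-04  4.e-04 -1.e+00]
tips z 87.1247576272428
```

View pics/s4.png

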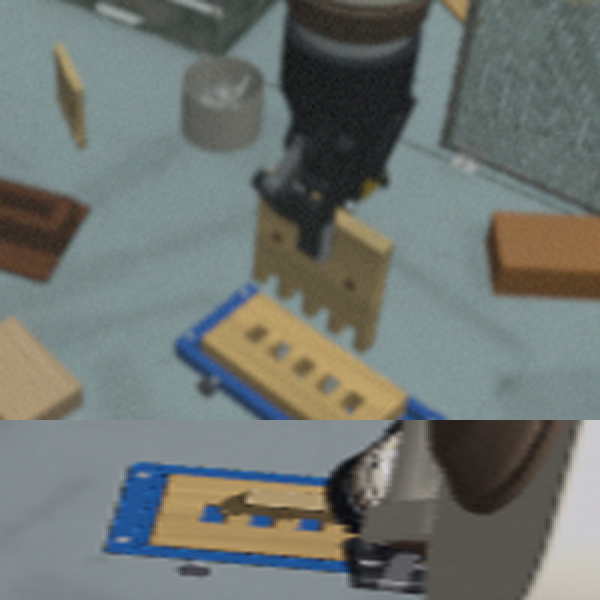

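The panel is above and parallel to the board, its teeth lined up with the slot row at (255–350, 330–400). I'll lower it close to the board.

move_arm([
  {"tx": 0, "ty": 0, "tz": -1.5, "yaw": 0, "hand": 0},
  {"tx": 0, "ty": 0, "tz": -2, "yaw": 0, "hand": 0},
  {"tx": 0, "ty": 0, "tz": -1.2, "yaw": 0, "hand": 0},
  {"tx": 0, "ty": 0, "tz": -0.6, "yaw": 0, "hand": 0},
  {"tx": 0, "ty": 0, "tz": -0.2, "yaw": 0, "hand": 0},
  {"tx": 0, "ty": 0, "tz": 0, "yaw": 0, "hand": 0},
  {"tx": 0, "ty": 0, "tz": 0, "yaw": 0, "hand": 0},
  {"tx": 0, "ty": 0, "tz": 0, "yaw": 0, "hand": 0},
])

```text
time_s: 5.93
tcp_pos: [491.7, -72.6, 96.3]
tool_rot: [0.763, 0.647, 0.0, 0.001]
force: [-0.5, 0.6, -1.5]
width: 0.137
grasp_force: 48.8
```

Run:
```python
from st import *
i=robot.get_image("scene"); s=st()
# expected tooth tips & slot centres in the scene view, for the crop
r=np.radians(-9.4); ey=np.array([-np.sin(r),np.cos(r)]); x0,y0=215,160; f=5
o=cv2.resize(i[y0:y0+110,x0:x0+150],None,fx=f,fy=f,interpolation=cv2.INTER_CUBIC)
cv2.imwrite("pics/s5.png",cv2.cvtColor(o,cv2.COLOR_RGB2BGR))
for k in(-44,-22,0,22,44):
    print(k,((proj("scene",[*(np.array([490.7,-72])+k*ey),28])-[x0,y0])*f).round(0), ((proj("scene",[*(s["tcp_pos"][:2]+k*ey),s["tcp_pos"][2]-62.5])-[x0,y0])*f).round(0))
```

```text
5.98 [491.64 -72.63  96.17] w 0.133 F [-0.4 -0.6 -1.7] M [0.02 0.07 0.01] toolY -9.38 z [ 1.3e-03 -2.0e-04 -1.0e+00]
-44 [507. 416.] [512. 407.]
-22 [466. 387.] [470. 377.]
0 [426. 358.] [430. 349.]
22 [387. 330.] [390. 321.]
44 [348. 302.] [352. 293.]
```

View pics/s5.png

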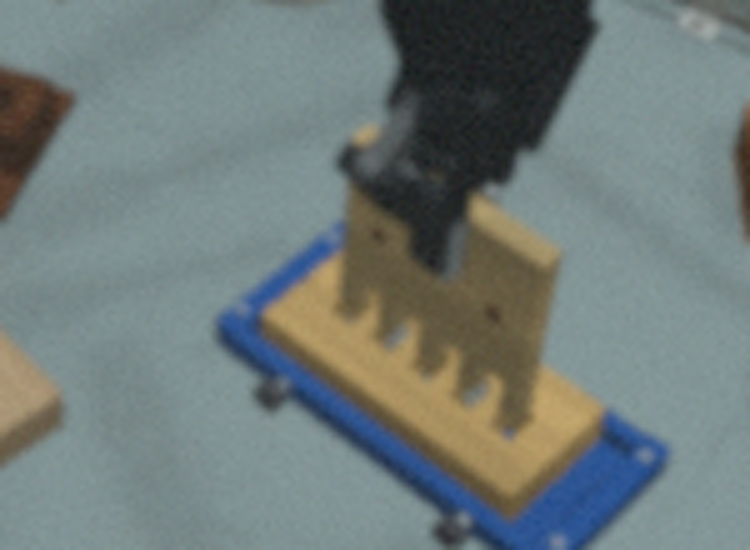

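The teeth sit right over the slots at (350,305) to (515,420), and blue shows just below them. I'll creep down lightly.

move_arm([
  {"tx": 0, "ty": 0, "tz": -0.1, "yaw": 0, "hand": 0},
  {"tx": 0, "ty": 0, "tz": -0.1, "yaw": 0, "hand": 0},
  {"tx": 0, "ty": 0, "tz": -0.1, "yaw": 0, "hand": 0},
  {"tx": 0, "ty": 0, "tz": -0.1, "yaw": 0, "hand": 0},
  {"tx": 0, "ty": 0, "tz": -0.1, "yaw": 0, "hand": 0},
  {"tx": 0, "ty": 0, "tz": -0.1, "yaw": 0, "hand": 0},
  {"tx": 0, "ty": 0, "tz": 0, "yaw": 0, "hand": 0},
  {"tx": 0, "ty": 0, "tz": 0, "yaw": 0, "hand": 0},
])

```text
time_s: 6.65
tcp_pos: [491.1, -72.6, 89.2]
tool_rot: [0.763, 0.647, -0.0, -0.0]
force: [0.3, 0.1, -1.7]
width: 0.133
grasp_force: 48.8
```

```bash
python3 -c "
from st import *
st()"
```

```text
6.65 [491.09 -72.58  89.17] w 0.133 F [ 0.3  0.1 -1.7] M [-0.02 -0.03 -0.01] toolY -9.38 z [-2.e-04  0.e+00 -1.e+00]
```

move_arm([
  {"tx": 0, "ty": 0, "tz": -0.1, "yaw": 0, "hand": 0},
  {"tx": 0, "ty": 0, "tz": -0.1, "yaw": 0, "hand": 0},
  {"tx": 0, "ty": 0, "tz": -0.1, "yaw": 0, "hand": 0},
  {"tx": 0, "ty": 0, "tz": 0, "yaw": 0, "hand": 0},
  {"tx": 0, "ty": 0, "tz": 0, "yaw": 0, "hand": 0},
])

```text
time_s: 7.07
tcp_pos: [491.1, -72.6, 86.2]
tool_rot: [0.763, 0.647, -0.0, -0.0]
force: [0.5, -0.0, -0.8]
width: 0.135
grasp_force: 48.8
```

```bash
python3 -c "
from st import *
st()"
```

```text
7.07 [491.1  -72.58  86.18] w 0.135 F [ 0.5 -0.  -0.8] M [ 0.01 -0.    0.01] toolY -9.38 z [-2.e-04 -0.e+00 -1.e+00]
```

The teeth are in the slots with no resistance. I'll continue slowly into the spring zone.

move_arm([
  {"tx": 0, "ty": 0, "tz": -0.1, "yaw": 0, "hand": 0},
  {"tx": 0, "ty": 0, "tz": -0.1, "yaw": 0, "hand": 0},
  {"tx": 0, "ty": 0, "tz": -0.1, "yaw": 0, "hand": 0},
  {"tx": 0, "ty": 0, "tz": -0.1, "yaw": 0, "hand": 0},
  {"tx": 0, "ty": 0, "tz": 0, "yaw": 0, "hand": 0},
])

```text
time_s: 7.48
tcp_pos: [490.8, -72.5, 82.2]
tool_rot: [0.763, 0.647, -0.0, -0.0]
force: [-2.0, 0.2, 0.5]
width: 0.132
grasp_force: 49.1
```

```bash
python3 -c "
from st import *
st()"
```

```text
7.48 [490.78 -72.53  82.17] w 0.132 F [-2.   0.2  0.5] M [ 0.15  0.63 -0.01] toolY -9.38 z [-8.e-04  1.e-04 -1.e+00]
```

move_arm([
  {"tx": 0, "ty": 0, "tz": -0.1, "yaw": 0, "hand": 0},
  {"tx": 0, "ty": 0, "tz": -0.1, "yaw": 0, "hand": 0},
  {"tx": 0, "ty": 0, "tz": -0.1, "yaw": 0, "hand": 0},
  {"tx": 0, "ty": 0, "tz": 0, "yaw": 0, "hand": 0},
])

```text
time_s: 7.82
tcp_pos: [490.9, -72.5, 79.3]
tool_rot: [0.763, 0.647, -0.0, -0.0]
force: [-4.7, 1.5, 3.7]
width: 0.133
grasp_force: 49.6
```

```bash
python3 -c "
from st import *
st()"
```

```text
7.82 [490.87 -72.53  79.33] w 0.133 F [-4.7  1.5  3.7] M [ 0.22  1.26 -0.  ] toolY -9.38 z [-5.e-04  1.e-04 -1.e+00]
```

move_arm([
  {"tx": 0, "ty": 0, "tz": -0.1, "yaw": 0, "hand": 0},
  {"tx": 0, "ty": 0, "tz": -0.1, "yaw": 0, "hand": 0},
  {"tx": 0, "ty": 0, "tz": -0.1, "yaw": 0, "hand": 0},
  {"tx": 0, "ty": 0, "tz": -0.05, "yaw": 0, "hand": 0},
  {"tx": 0, "ty": 0, "tz": 0, "yaw": 0, "hand": 0},
])

```text
time_s: 8.23
tcp_pos: [490.4, -72.5, 75.3]
tool_rot: [0.763, 0.647, -0.001, -0.001]
force: [-5.1, 1.4, 1.6]
width: 0.133
grasp_force: 49.8
```

```bash
python3 -c "
from st import *
st()"
```

```text
8.23 [490.45 -72.48  75.27] w 0.133 F [-5.1  1.4  1.6] M [ 0.3   1.38 -0.03] toolY -9.38 z [-1.7e-03  3.0e-04 -1.0e+00]
```

move_arm([
  {"tx": 0, "ty": 0, "tz": -0.08, "yaw": 0, "hand": 0},
  {"tx": 0, "ty": 0, "tz": -0.08, "yaw": 0, "hand": 0},
  {"tx": 0, "ty": 0, "tz": 0, "yaw": 0, "hand": 0},
  {"tx": 0, "ty": 0, "tz": 0, "yaw": 0, "hand": 0},
])

```text
time_s: 8.57
tcp_pos: [490.4, -72.4, 73.6]
tool_rot: [0.763, 0.647, -0.001, -0.001]
force: [-5.8, -0.0, 0.8]
width: 0.137
grasp_force: 49.6
```

move_arm([
  {"tx": 0, "ty": 0, "tz": -0.05, "yaw": 0, "hand": 0},
  {"tx": 0, "ty": 0, "tz": 0, "yaw": 0, "hand": 0},
  {"tx": 0, "ty": 0, "tz": 0, "yaw": 0, "hand": 0},
])

```text
time_s: 8.82
tcp_pos: [490.4, -72.5, 73.1]
tool_rot: [0.763, 0.647, -0.001, -0.001]
force: [-5.5, 0.9, 0.4]
width: 0.134
grasp_force: 49.7
```

move_arm([
  {"tx": 0, "ty": 0, "tz": -0.05, "yaw": 0, "hand": 0},
  {"tx": 0, "ty": 0, "tz": 0, "yaw": 0, "hand": 0},
  {"tx": 0, "ty": 0, "tz": 0, "yaw": 0, "hand": 0},
])

```text
time_s: 9.07
tcp_pos: [490.5, -72.5, 72.9]
tool_rot: [0.763, 0.647, -0.001, -0.001]
force: [-5.5, 0.9, 2.3]
width: 0.136
grasp_force: 50.0
```

move_arm([
  {"tx": 0, "ty": 0, "tz": -0.05, "yaw": 0, "hand": 0},
  {"tx": 0, "ty": 0, "tz": 0, "yaw": 0, "hand": 0},
  {"tx": 0, "ty": 0, "tz": 0, "yaw": 0, "hand": 0},
])

```text
time_s: 9.32
tcp_pos: [490.5, -72.5, 72.8]
tool_rot: [0.763, 0.647, -0.0, -0.0]
force: [-7.7, 1.2, 6.2]
width: 0.131
grasp_force: 50.5
```

move_arm([
  {"tx": 0, "ty": 0, "tz": -0.05, "yaw": 0, "hand": 0},
  {"tx": 0, "ty": 0, "tz": 0, "yaw": 0, "hand": 0},
  {"tx": 0, "ty": 0, "tz": 0, "yaw": 0, "hand": 0},
])

```text
time_s: 9.57
tcp_pos: [490.6, -72.5, 72.8]
tool_rot: [0.763, 0.647, -0.0, -0.0]
force: [-8.9, 2.4, 11.0]
width: 0.132
grasp_force: 51.1
```

move_arm([
  {"tx": 0, "ty": 0, "tz": -0.05, "yaw": 0, "hand": 0},
  {"tx": 0, "ty": 0, "tz": 0, "yaw": 0, "hand": 0},
  {"tx": 0, "ty": 0, "tz": 0, "yaw": 0, "hand": 0},
])

```text
time_s: 9.82
tcp_pos: [490.6, -72.5, 72.8]
tool_rot: [0.763, 0.647, -0.0, -0.0]
force: [-10.1, 1.3, 14.6]
width: 0.133
grasp_force: 51.6
```

```bash
python3 -c "
from st import *
st()
i=robot.get_image('scene')
cv2.imwrite('pics/s6.png',cv2.cvtColor(cv2.resize(i[160:270,215:365],None,fx=5,fy=5,interpolation=cv2.INTER_CUBIC),cv2.COLOR_RGB2BGR))"
```

```text
9.82 [490.59 -72.5   72.77] w 0.133 F [-10.1   1.3  14.6] M [0.4  2.53 0.03] toolY -9.38 z [-5.e-04  1.e-04 -1.e+00]
```

View pics/s6.png

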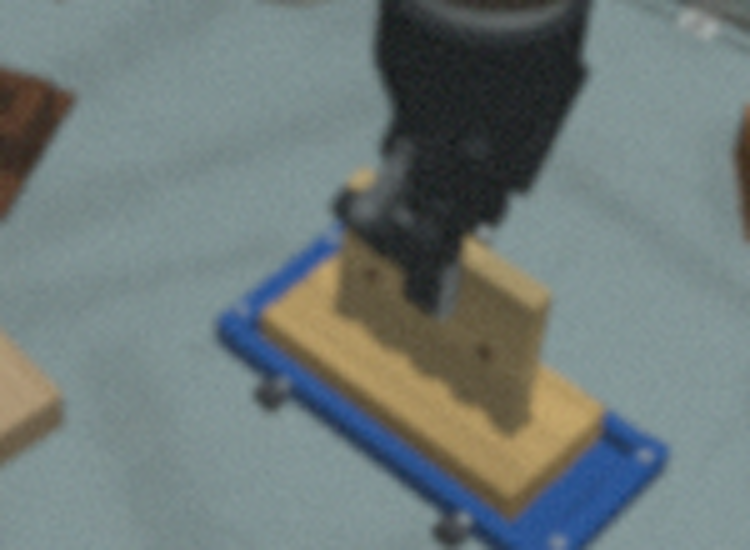

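The panel is down: TCP z has stopped at 72.8 while the force rises, which puts the tooth tips at about 10. Only the slot clearance shows along its foot at (340–515, 310–435). I'll let go gently and rise.

move_arm([
  {"tx": 0, "ty": 0, "tz": 0.05, "yaw": 0, "hand": 0},
  {"tx": 0, "ty": 0, "tz": 0, "yaw": 0, "hand": 16},
  {"tx": 0, "ty": 0, "tz": 0, "yaw": 0, "hand": 20},
  {"tx": 0, "ty": 0, "tz": 0, "yaw": 0, "hand": 30},
  {"tx": 0, "ty": 0, "tz": 0, "yaw": 0, "hand": 45},
  {"tx": 0, "ty": 0, "tz": 0, "yaw": 0, "hand": 50},
  {"tx": 0, "ty": 0, "tz": 0, "yaw": 0, "hand": 50},
])

```text
time_s: 10.45
tcp_pos: [491.3, -72.6, 72.1]
tool_rot: [0.763, 0.647, 0.0, 0.0]
force: [0.4, -0.1, -0.3]
width: 0.501
grasp_force: 0.0
```

move_arm([
  {"tx": 0, "ty": 0, "tz": 0.5, "yaw": 0, "hand": 50},
  {"tx": 0, "ty": 0, "tz": 1, "yaw": 0, "hand": 50},
  {"tx": 0, "ty": 0, "tz": 2, "yaw": 0, "hand": 50},
  {"tx": 0, "ty": 0, "tz": 3, "yaw": 0, "hand": 50},
  {"tx": 0, "ty": 0, "tz": 3, "yaw": 0, "hand": 50},
  {"tx": 0, "ty": 0, "tz": 3, "yaw": 0, "hand": 50},
  {"tx": 0, "ty": 0, "tz": 1, "yaw": 0, "hand": 50},
  {"tx": 0, "ty": 0, "tz": 0, "yaw": 0, "hand": 50},
])

```text
time_s: 11.12
tcp_pos: [492.4, -72.8, 210.9]
tool_rot: [0.763, 0.647, 0.002, 0.002]
force: [-0.1, -0.2, -0.5]
width: 0.501
grasp_force: 0.0
```

Run:
```python
from st import *
st()
i=robot.get_image('scene'); np.save("s7.npy",i)
f=5;x0,y0=215,160
cv2.imwrite('pics/s7.png',cv2.cvtColor(cv2.resize(i[160:270,215:365],None,fx=5,fy=5,interpolation=cv2.INTER_CUBIC),cv2.COLOR_RGB2BGR))
r=np.radians(-9.4); ey=np.array([-np.sin(r),np.cos(r)]);ex=np.array([np.cos(r),np.sin(r)]); c=np.array([490.7,-72])
for y in(-49,49):
  for x in(-6,6):
    for z in(28,108): print(x,y,z,((proj("scene",[*(c+x*ex+y*ey),z])-[x0,y0]+.5)*f).round(0))
```

```text
11.12 [492.4  -72.78 210.92] w 0.501 F [-0.1 -0.2 -0.5] M [-0.02  0.02  0.03] toolY -9.38 z [ 5.5e-03 -8.0e-04 -1.0e+00]
-6 -49 28 [510. 434.]
-6 -49 108 [535. 308.]
6 -49 28 [528. 417.]
6 -49 108 [554. 291.]
-6 49 28 [333. 306.]
-6 49 108 [344. 179.]
6 49 28 [351. 291.]
6 49 108 [363. 164.]
```

View pics/s7.png

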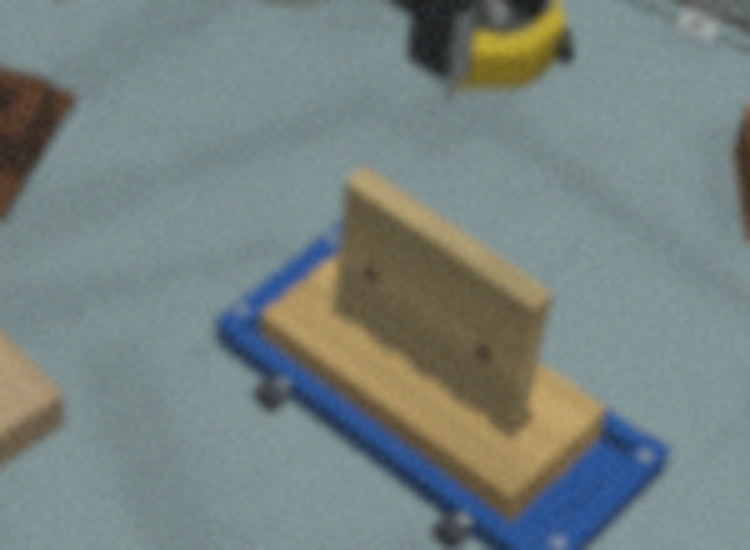

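The panel stands alone and upright. Its corners at (512,435), (548,298) and (350,172) match the predicted home pose within a pixel or so of the original image.

```bash
python3 -c "
from bench import robot
print(robot.job_done())"
```

```text
the job is handed in; nothing more can be done
None
```

The panel is seated upright in the slotted board, with all five teeth in their slots and its shoulders on the board by force and camera check; the gripper is clear, the bystanders were left alone, and the job was handed in at about 11 s.

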